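# Snap the parts box lid shut all round

## Robot

A 7-joint arm with a two-finger parallel gripper is mounted at the origin on a cart in front of the work surface, level with it; the furniture and walls round the work are solid. World frame = base frame: x ahead of the robot, y to its left, z up, the work surface at z = 0. Lengths are in m, angles in rad, forces in N, time in s.
With the tool pointing down it reaches from about 0.425 to 0.925 m from the base axis. Payload 6.8 kg.
Tool frame: the origin (TCP) lies on the centre line of the jaws, within the pads' length; the fingertips stand 14 mm ahead of it and the grasp point (between the pads) lies 5 mm behind it (bot.finger_overhang is the distance from the TCP to the fingertips, in m); z points along the fingers, y is the line along which they close (so a half turn about z gives the same grasp; the last joint's range is limited). The gripper opens to 85 mm and grips with 20 to 120 N. Pads are 22 mm wide; open, the fingers measure 114 mm over their backs; the gripper's body (76 mm by 85 mm) begins 54 mm behind the grasp point. The pads swing forward as they close: fully open they stand 13 mm farther back than shut.
Start: joints at [-1.376, 0.477, 0.022, 1.555, -0.011, 1.109, -0.083], TCP at [0.201, 0.644, 0.223] pointing down, gripper open.
Joint ranges: [-2.96, 2.96], [-0.34, 2.1], [-1.41, 1.46], [0.24, 2.44], [-1.37, 4.51], [0.17, 1.92], [-2.96, 2.96]. Speed limits (rad/s): [2.39, 2.39, 3.14, 3.14, 3.14, 3.14, 3.14].

## Interface

Orientations are given as a unit quaternion [w, x, y, z].
In Python, from station import bot gives the robot as it stands.
- The arm moves only by the shell command python3 -m inch 'ROWS' [OPENING] [FORCE]. ROWS is JSON, a list of rows, each a list of 4 numbers: the shift along the tool's x, y, z in m, then the turn about the tool's z in degrees. A call has 1 to 12 rows; each row shifts and turns the commanded pose from where the row before left it, along the tool's axes as they then stand; what a row does not reach is not made up. A row lasts 1/10 s, in which the tool goes at most 50 mm and 8.59 degrees, less where a joint would pass 70% of its speed; a pose out of reach is approached as far as the arm can. A call is refused whole if a number of a shift passes 0.05 or a number of a turn 8.59, either way. A call with a gripper value outside its range is refused whole. OPENING is the finger opening in m, from 0 to 0.0854, set as the call begins (- or left out, the last holds). The fingers move at their own pace and stop on an object; FORCE is the grip in N (left out, the last holds). Time passes only in rows, so rows that do not move let the fingers close. It gives the time, the measured TCP pose, the force, the opening and the grip force at its end, in the units of the state.
- bot.get_obs(): the state, without advancing time (a new reading comes with each control period).
- bot.read_camera(name): name is "scene" or "top" or "wrist"; returns a dict with "color" (420x560x3 uint8, red, green, blue), "mtx" (3x3 intrinsics, pixels), "world_from_camera" (4x4, takes a point from camera to world coordinates); the wrist camera has in their place "hand_eye" (4x4, takes a point from camera to tool coordinates, whose origin is the TCP and whose axes are the flange's). Camera axes: x right, y up, looking along -z (the intrinsics and any distortion apply to the point x, -y, -z); pixel columns grow to the right and rows downward; lengths in m; the calibration is good to about 2 mm. A picture is of the moment at which its call begins: read the wrist's pose just before it. There is no depth.
- bot.hand_in(): hands the job in; it is judged then, once.
The state is a dict: "t": time; "q": joint angles; "joint_vel": joint speeds; "joint_torque": joint torques, N m; "eef_pos": TCP position; "tool_rot": TCP orientation; "contact_force": force on the tool from outside, world axes, zero at the start; "torque": the same for the moment, N m; "gripper_width": opening from 0.0 (shut) to 1.0 (fully open); "grasp_force": force on a finger pad.
Only numpy, scipy, OpenCV 4.12 (cv2) and the standard library are available. Lean on these libraries where they do the work, as an engineer would, in place of code of your own. Each camera call takes 0.05 s, during which the arm holds its last target. There are 200 camera calls.

## Task

The lid of the blue parts box is only laid on: press down each of the four raised white rim sections at its orange patch with the fingertips until every one clicks shut and lies flush. Only press: do not lift, tip or push the box away from where it stands, and leave the jar, the tape roll and the spool beside it where they are.

Things in the scene. Friction and masses are not known exactly. Their poses are not given: they have to be found in the camera images.
- parts_box: Blue plastic box with white snap lid, 120 x 160 x 62 mm (x, y, z), about 0.95 kg, loose on the bench. Origin: centre of its underside; x across its short dimension, away from the robot (give or take 0.45 rad), y along the long one, to the left, z up. The lid has a fixed flat middle panel (56 x 96 mm) and fixed corners; between them each side has a hinged rim section, slanting up at the start.
- lid_centre (a point): Centre of the lid's middle panel, on its top face, 62 mm above the bench. Axes as the box.
- press_front (a point): Centre of the ribbed orange press patch (12 x 40 mm) on the top face of the front rim section, on the long side that faces the robot (box x = -51 mm when shut). The white section, 92 mm long and 32 mm wide, is hinged along the panel's edge, 23 mm inward of this point. The point lies about 67.5 mm above the bench while the section is up, and 62 mm (flush with the panel) when it is clicked shut.
- section_front (a joint): Angle of the front rim section: 0 = standing up (outer edge about 7.5 mm proud), 0.24 rad = clicked shut, flush. Pressed down on its patch it resists with about 3 to 6 N; let go before half way it springs back up, pressed well past half way it snaps shut and stays.
- press_back (a point): Centre of the ribbed orange press patch (12 x 40 mm) on the top face of the back rim section, on the long side away from the robot (box x = +51 mm when shut). The white section, 92 mm long and 32 mm wide, is hinged along the panel's edge, 23 mm inward of this point. The point lies about 67.5 mm above the bench while the section is up, and 62 mm (flush with the panel) when it is clicked shut.
- section_back (a joint): Angle of the back rim section: 0 = standing up (outer edge about 7.5 mm proud), 0.24 rad = clicked shut, flush. Pressed down on its patch it resists with about 3 to 6 N; let go before half way it springs back up, pressed well past half way it snaps shut and stays.
- press_left (a point): Centre of the ribbed orange press patch (12 x 40 mm) on the top face of the left rim section, on the short side to the robot's left (box y = +71 mm when shut). The white section, 52 mm long and 32 mm wide, is hinged along the panel's edge, 23 mm inward of this point. The point lies about 67.5 mm above the bench while the section is up, and 62 mm (flush with the panel) when it is clicked shut.
- section_left (a joint): Angle of the left rim section: 0 = standing up (outer edge about 7.5 mm proud), 0.24 rad = clicked shut, flush. Pressed down on its patch it resists with about 3 to 6 N; let go before half way it springs back up, pressed well past half way it snaps shut and stays.
- press_right (a point): Centre of the ribbed orange press patch (12 x 40 mm) on the top face of the right rim section, on the short side to the robot's right (box y = -71 mm when shut). The white section, 52 mm long and 32 mm wide, is hinged along the panel's edge, 23 mm inward of this point. The point lies about 67.5 mm above the bench while the section is up, and 62 mm (flush with the panel) when it is clicked shut.
- section_right (a joint): Angle of the right rim section: 0 = standing up (outer edge about 7.5 mm proud), 0.24 rad = clicked shut, flush. Pressed down on its patch it resists with about 3 to 6 N; let go before half way it springs back up, pressed well past half way it snaps shut and stays.
- jar_mid (a point): Centre (half-way up) of a small clear jar of white eyelets with a black lid, 60 mm across, 69 mm tall, standing loose to the left of the box; leave alone.
- tape_black: Small roll of black tape, 66 mm across, 18 mm high, lying loose to the right of the box; origin at the centre of its underside; leave alone.
- spool_mid (a point): Centre (half-way up) of an orange thread spool, 58 mm across, 60 mm tall, standing loose behind the box; leave alone.
Mind the look-alikes: they are no part of the job. There is more than one size of the parts_box; the one meant has the size given above.

How it is judged:
At the end, for the whole second after the job is handed in: All four rim sections are clicked shut (each beyond 0.20 of 0.24 rad); the box stands flat and still on the bench within 40 mm of where it was, and the jar, tape roll and spool are within 30 mm of where they were (value of joint each of section_front, section_back, section_left, section_right above 0.2 rad and height (world z) of parts_box below 0.005 m and angle between parts_box's own z axis and vertical below 0.05 rad and distance of parts_box from where it was at the start of the episode below 0.04 m and linear speed of parts_box below 0.02 m/s and distance of each of jar_mid, tape_black, spool_mid from where it was at the start of the episode below 0.03 m); the robot touches nothing.
It fails at once if the box is lifted (more than 15 mm) or tipped (more than 0.15 rad) (height (world z) of parts_box above 0.015 m or angle between parts_box's own z axis and vertical above 0.15 rad).
It fails at once if the box is pushed more than 40 mm from where it stood (distance of parts_box from where it was at the start of the episode above 0.04 m).
It fails at once if the jar, the tape roll or the spool is moved more than 30 mm, or lifted (distance of any of jar_mid, tape_black, spool_mid from where it was at the start of the episode above 0.03 m or height (world z) of tape_black above 0.015 m or height (world z) of jar_mid above 0.05 m or height (world z) of spool_mid above 0.045 m).
It also fails if it takes over 48 s, if anything falls off the work surface, if the arm or the gripper's body presses on something with over 40 N, if the wrist force passes 120 N, or if a joint passes its speed limit or range.

## Working session

There is one attempt and no reset: what is moved stays moved. The work goes in short steps, Python scripts to look and compute and a shell command to move; the robot and the scene stay as the last step left them, time stands still between calls to the robot, and variables do not carry over. Pictures are saved under pics/ and viewed, at most 10 in all, crops included, and the job is handed in when it is done.

```bash
mkdir -p pics; python3 - <<'E'
from station import bot
import cv2, numpy as np
o=bot.get_obs(); print(o['t'],o['eef_pos'],o['tool_rot'],o['gripper_width'],bot.finger_overhang)
for n in ('top','scene'):
    c=bot.read_camera(n); cv2.imwrite(f'pics/{n}0.png',c['color'][:,:,::-1]); np.savez(f'{n}.npz',m=c['mtx'],T=c['world_from_camera']); print(c.keys(),c['mtx'],c['world_from_camera'])
E
```

```text
0.0 [0.20111721 0.6436943  0.22151979] [-8.16676425e-05  1.50833335e-01  9.88558773e-01 -9.22536101e-04] 0.999436445333746 0.014
dict_keys(['color', 'mtx', 'world_from_camera']) [[507.41695031   0.         281.22577132]
 [  0.         507.41695031 213.76727254]
 [  0.           0.           1.        ]] [[ 1.52527341e-02  9.90663606e-01 -1.35473146e-01  5.17367474e-01]
 [-9.99883548e-01  1.51790369e-02 -1.57698062e-03  2.34538379e-01]
 [ 4.94094567e-04  1.35481423e-01  9.90779764e-01  9.74889808e-01]
 [ 0.00000000e+00  0.00000000e+00  0.00000000e+00  1.00000000e+00]]
dict_keys(['color', 'mtx', 'world_from_camera']) [[525.42727262   0.         278.81432152]
 [  0.         525.42727262 219.74445052]
 [  0.           0.           1.        ]] [[ 0.94748185 -0.21307549  0.23848895  0.94459064]
 [ 0.31976646  0.61894112 -0.71739899 -0.60338847]
 [ 0.00524952  0.75598329  0.65456987  0.83263777]
 [ 0.          0.          0.          1.        ]]
```

View pics/top0.png

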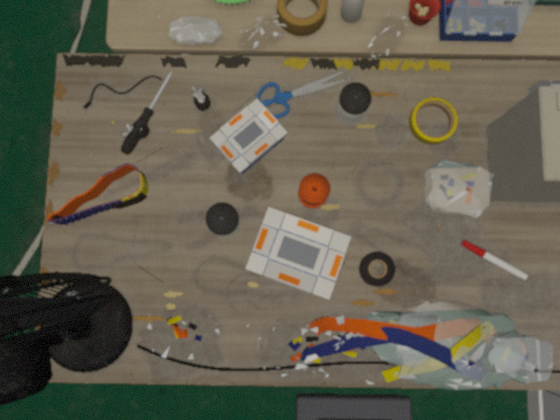

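View pics/scene0.png

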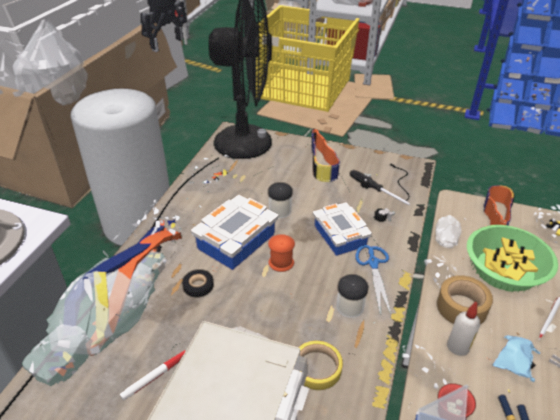

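```bash
cat > h.py <<'E'
import numpy as np
def px(name,u,v,z):
    d=np.load(f'{name}.npz'); m,T=d['m'],d['T']
    r=T[:3,:3]@np.array([(u-m[0,2])/m[0,0],-(v-m[1,2])/m[1,1],-1]); p=T[:3,3]
    return p+r*(z-p[2])/r[2]
def proj(name,P):
    d=np.load(f'{name}.npz'); m,T=d['m'],d['T']
    c=T[:3,:3].T@(np.array(P)-T[:3,3]); return m[0,0]*c[0]/-c[2]+m[0,2], m[1,1]*-c[1]/-c[2]+m[1,2]
E
python3 - <<'E'
import cv2
from h import *
a=cv2.imread('pics/top0.png')[170:310,180:410]; b=cv2.imread('pics/scene0.png')[150:300,170:320]
a=cv2.resize(a,None,fx=3.4,fy=3.4,interpolation=2); cv2.imwrite('pics/c1.png',a)
b=cv2.resize(b,None,fx=4,fy=4,interpolation=2); cv2.imwrite('pics/c2.png',b)
print('fan base',px('scene',243,140,0),'fan hub if y same',[px('top',60,330,z) for z in (0,.2,.3,.4)])
print('tool',proj('scene',[.201,.644,.223]),proj('top',[.201,.644,.223]), 'jar,spool,tape',px('top',222,218,.069),px('top',315,190,.06),px('top',377,268,.018))
E
```

```text
fan base [0.42759795 0.6135888  0.        ] fan hub if y same [array([0.42378684, 0.64855255, 0.        ]), array([0.44298503, 0.56361696, 0.2       ]), array([0.45258413, 0.52114917, 0.3       ]), array([0.46218323, 0.47868138, 0.4       ])]
tool (np.float64(168.51011770866518), np.float64(52.028938695743335)) (np.float64(-18.14457933325565), np.float64(509.1336313828207)) jar,spool,tape [0.63191241 0.34244224 0.069     ] [0.68734387 0.17481094 0.06      ] [0.54827793 0.05483291 0.018     ]
```

View pics/c1.png

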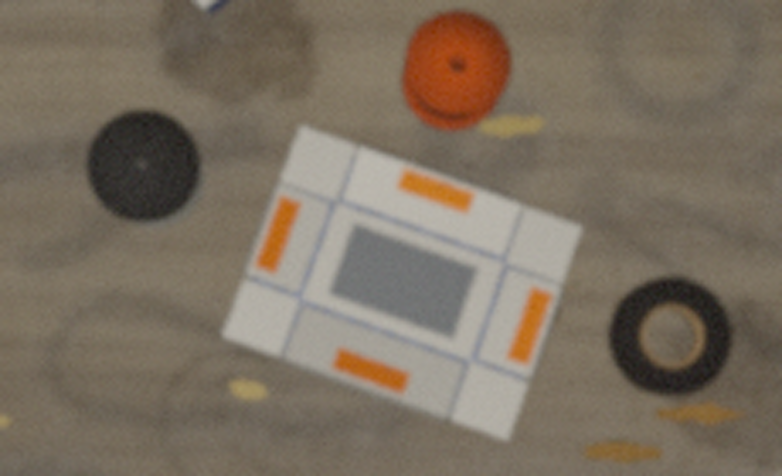

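View pics/c2.png

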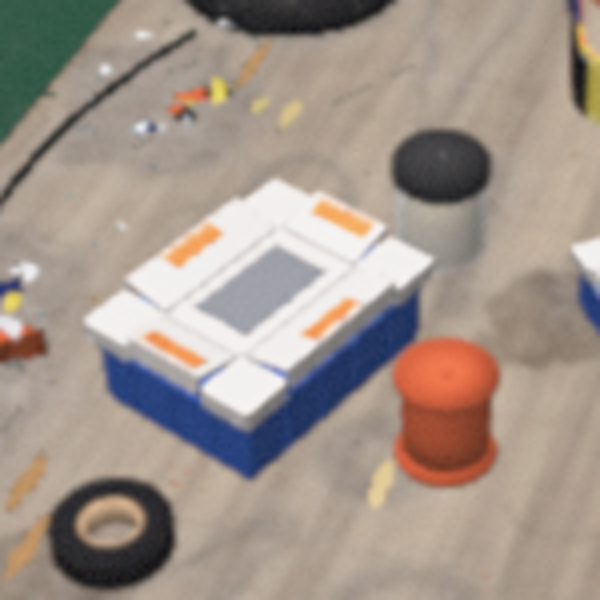

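```bash
cat >> h.py <<'E'
Pc=dict(back=(436,191),left=(279,235),right=(530,327),front=(371,370))
P={k:px('top',180+x/3.4,170+y/3.4,.0675) for k,(x,y) in Pc.items()}
Sc=dict(back=(329,320),left=(343,217),right=(175,349),front=(193,245))
E
python3 - <<'E'
from h import *
for k in P: x,y=Sc[k]; print(k,P[k],'scene',px('scene',170+x/4,150+y/4,.0675))
C=sum(P.values())/4
ex=P['back']-P['front'];ey=P['left']-P['right']
print('c',C,np.linalg.norm(ex),np.linalg.norm(ey),np.arctan2(ex[1],ex[0]),np.arctan2(-ey[0],ey[1]))
for c in [(302,126),(582,228),(508,438),(223,337)]: print(px('top',180+c[0]/3.4,170+c[1]/3.4,.062)-C)
from scipy.spatial.transform import Rotation as R
from station import bot
o=bot.get_obs(); q=o['tool_rot']; Rm=R.from_quat([*q[1:],q[0]]).as_matrix(); print(Rm.round(3))
for w in ([.13,.42,.3],[.31,.31,.3],[*C[:2],.2]): print(w, Rm.T@(np.array(w)-o['eef_pos']))
E
```

```text
back [0.61965442 0.18705653 0.0675    ] scene [0.62208526 0.18410114 0.0675    ]
left [0.595051   0.26963796 0.0675    ] scene [0.59817955 0.26954192 0.0675    ]
right [0.54879103 0.13727738 0.0675    ] scene [0.55244705 0.13563087 0.0675    ]
front [0.52519508 0.22020908 0.0675    ] scene [0.526713   0.21838745 0.0675    ]
c [0.57217288 0.20354524 0.0675    ] 0.10010823725197326 0.1402116556935166 -0.33754016164182643 -0.33622899359394964
[ 0.08198738  0.0551923  -0.0055    ]
[ 0.02953262 -0.09442135 -0.0055    ]
[-0.08105357 -0.05540943 -0.0055    ]
[-0.03089571  0.09467279 -0.0055    ]
[[-0.955  0.298 -0.   ]
 [ 0.298  0.955 -0.002]
 [-0.    -0.002 -1.   ]]
[0.13, 0.42, 0.3] [ 0.00114827 -0.23490982 -0.07798699]
[0.31, 0.31, 0.3] [-0.20346318 -0.28623372 -0.0778815 ]
[np.float64(0.5721728827973226), np.float64(0.20354523586469403), 0.2] [-0.48544329 -0.30950217  0.02218366]
```

```bash
python3 -m inch '[[0,-0.03,0,0],[0,-0.03,0,0],[0,-0.03,0,0],[0,-0.03,0,0],[0,-0.03,0,0],[0,-0.03,0,0],[0,-0.03,0,0],[0,-0.025,0,0],[0,0,0,0]]' 0 && python3 -m inch '[[-0.025,-0.01,0,0],[-0.025,-0.01,0,0],[-0.025,-0.01,0,0],[-0.025,-0.01,0,0],[-0.025,-0.01,0,0],[-0.025,-0.01,0,0],[-0.025,-0.01,0,0],[-0.025,-0.01,0,0],[0,0,0,0]]'
```

```text
t: 1.0
eef_pos: [0.1305, 0.4167, 0.222]
tool_rot: [-0.0, 0.151, 0.989, -0.001]
contact_force: [0.8, 1.0, -0.6]
gripper_width: 0.0
grasp_force: 0.0
t: 1.9
eef_pos: [0.301, 0.2822, 0.2225]
tool_rot: [0.001, 0.154, 0.988, -0.0]
contact_force: [-0.3, 0.7, -0.2]
gripper_width: -0.003
grasp_force: 0.0
```

```bash
python3 -m inch '[[-0.03,0.001,0,0],[-0.03,0.001,0,0],[-0.03,0.001,0,0],[-0.03,0.001,0,0],[-0.03,0.001,0,0],[-0.03,0.001,0,0],[-0.03,0.001,0,0],[-0.024,0,0,0],[0,0,0.03,0],[0,0,0.03,0],[0,0,0.03,0],[0,0,0.03,0]]' && python3 -m inch '[[0,0,0,0],[0,0,0,0]]'
```

```text
t: 3.1
eef_pos: [0.5238, 0.222, 0.101]
tool_rot: [0.0, 0.15, 0.989, 0.0]
contact_force: [0.4, 0.2, -0.4]
gripper_width: -0.0
grasp_force: 0.0
t: 3.3
eef_pos: [0.5237, 0.2214, 0.1025]
tool_rot: [-0.0, 0.151, 0.989, -0.0]
contact_force: [0.0, 0.2, 0.5]
gripper_width: 0.003
grasp_force: 0.0
```

```bash
python3 -m inch '[[-0.003,-0.001,0.009,0],[0,0,0.009,0],[0,0,0.002,0],[0,0,0.002,0],[0,0,0.002,0]]'; python3 -m inch '[[0,0,0.001,0],[0,0,0.001,0],[0,0,0,0]]'
```

```text
t: 3.8
eef_pos: [0.5264, 0.2192, 0.0786]
tool_rot: [0.0, 0.151, 0.989, 0.0]
contact_force: [0.3, -0.1, 0.9]
gripper_width: 0.004
grasp_force: 0.0
t: 4.1
eef_pos: [0.5262, 0.219, 0.0765]
tool_rot: [-0.0, 0.151, 0.989, 0.0]
contact_force: [0.5, 0.3, 0.4]
gripper_width: 0.0
grasp_force: 0.0
```

```bash
python3 -m inch '[[0,0,0.001,0],[0,0,0.001,0],[0,0,0,0]]'; python3 -m inch '[[0,0,0.001,0],[0,0,0.001,0],[0,0,0,0]]'
```

```text
t: 4.4
eef_pos: [0.5262, 0.219, 0.0744]
tool_rot: [-0.0, 0.151, 0.989, -0.0]
contact_force: [0.7, -0.3, -0.0]
gripper_width: -0.002
grasp_force: 0.0
t: 4.7
eef_pos: [0.5261, 0.219, 0.0723]
tool_rot: [-0.0, 0.151, 0.989, -0.0]
contact_force: [0.0, 0.1, 0.7]
gripper_width: 0.001
grasp_force: 0.0
```

Still no contact; look with the wrist and scene cameras together.

```bash
python3 - <<'E'
from station import bot
import cv2, numpy as np
s=bot.read_camera('scene')['color'][120:280,160:320,::-1]; t=bot.read_camera('top')['color'][150:310,200:400,::-1]
f=lambda a:cv2.resize(a,(400,int(400*a.shape[0]/a.shape[1])),interpolation=2)
s,t=f(s),f(t); t=cv2.copyMakeBorder(t,0,s.shape[0]-t.shape[0],0,0,0)
cv2.imwrite('pics/p1.png',np.hstack([s,t]))
E
```

```text
(no output)
```

View pics/p1.png

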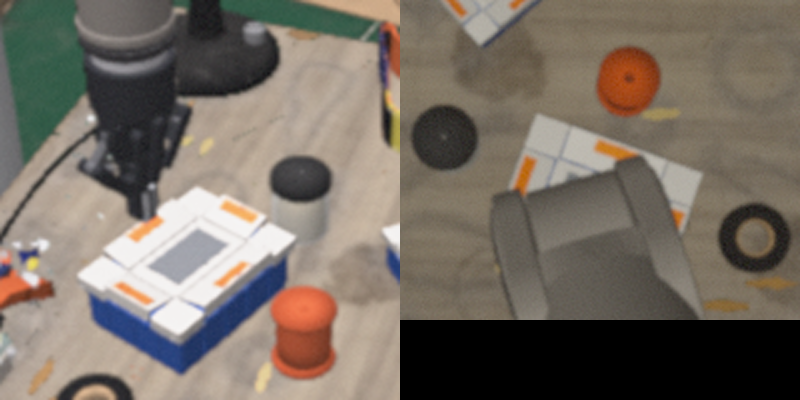

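```bash
python3 - <<'E'
from station import bot
from h import *
import cv2
o=bot.get_obs(); e=o['eef_pos']; print(e,o['contact_force'],o['q'])
s=bot.read_camera('scene')['color'][140:240,180:280,::-1]; c=bot.read_camera('wrist'); w=c['color'][:,:,::-1]
s=cv2.resize(s,None,fx=4.2,fy=4.2,interpolation=2).copy()
H=c['hand_eye'];m=c['mtx'];print(H.round(3),m.round(1), [k for k in c])
for z,col in ((0,(0,255,0)),(-.014,(0,0,255))):
    u,v=proj('scene',e+[0,0,z]); cv2.circle(s,(int((u-180)*4.2),int((v-140)*4.2)),3,col,-1)
w=cv2.resize(w,(380,285)).copy(); w=cv2.copyMakeBorder(w,0,420-285,0,0,0)
cv2.imwrite('pics/p2.png',np.hstack([s,w]))
E
```

```text
[0.52620559 0.21907391 0.07245518] [0.42573946 0.39422417 0.11598135] [-0.75076292  0.51105824  0.32021546  1.94954353 -0.23654752  0.71698861
  0.97862725]
[[-0.001  0.959  0.284  0.073]
 [ 1.     0.001  0.001 -0.   ]
 [ 0.001  0.284 -0.959 -0.151]
 [ 0.     0.     0.     1.   ]] [[343.4   0.  285.6]
 [  0.  343.4 207.2]
 [  0.    0.    1. ]] ['color', 'mtx', 'hand_eye']
```

View pics/p2.png

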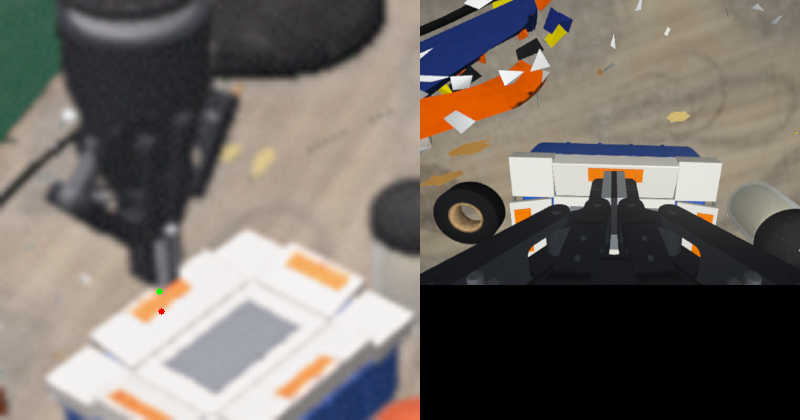

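```bash
for i in 1; do python3 -m inch '[[0,0,0.0015,0],[0,0,0.0015,0],[0,0,0,0]]'; python3 -m inch '[[0,0,0.0015,0],[0,0,0.0015,0],[0,0,0,0]]'; done
```

```text
t: 5.2
eef_pos: [0.526, 0.219, 0.0692]
tool_rot: [-0.0, 0.151, 0.989, -0.0]
contact_force: [0.4, -0.3, -0.2]
gripper_width: -0.003
grasp_force: 0.0
t: 5.5
eef_pos: [0.5261, 0.219, 0.0662]
tool_rot: [-0.0, 0.151, 0.989, -0.0]
contact_force: [0.6, -0.3, -0.2]
gripper_width: -0.001
grasp_force: 0.0
```

```bash
python3 -m inch '[[0,0,0.0015,0],[0,0,0.0015,0],[0,0,0,0]]'; python3 - <<'E'
from station import bot
from h import *
import cv2
o=bot.get_obs(); e=o['eef_pos']
s=bot.read_camera('scene')['color'][140:240,180:280,::-1]; c=bot.read_camera('wrist'); w=c['color'][190:330,200:360,::-1]
s=cv2.resize(s,None,fx=4.2,fy=4.2,interpolation=2).copy()
w=cv2.resize(w,(380,332)).copy(); w=cv2.copyMakeBorder(w,0,420-332,0,0,0)
cv2.imwrite('pics/p3.png',np.hstack([s,w]))
E
```

```text
t: 5.8
eef_pos: [0.5261, 0.219, 0.0632]
tool_rot: [-0.0, 0.151, 0.989, -0.0]
contact_force: [-0.7, -0.0, -0.3]
gripper_width: 0.003
grasp_force: 0.0
```

View pics/p3.png

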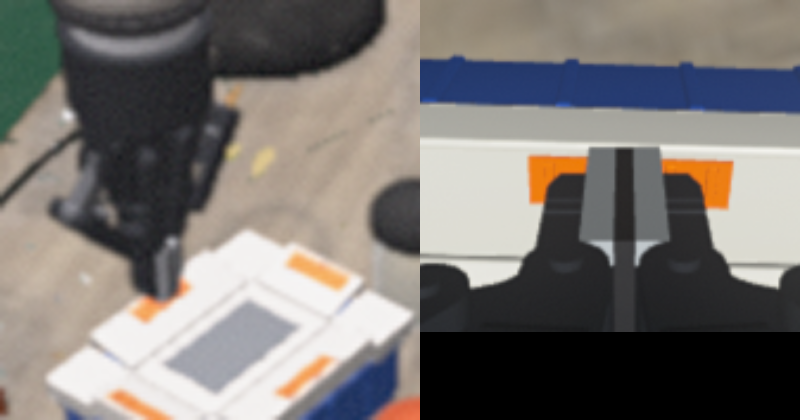

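```bash
python3 -m inch '[[0,0,0.001,0],[0,0,0.001,0],[0,0,0,0]]'; python3 -m inch '[[0,0,0.001,0],[0,0,0.001,0],[0,0,0,0]]'
```

```text
t: 6.2
eef_pos: [0.5262, 0.219, 0.0614]
tool_rot: [-0.0, 0.151, 0.989, -0.0]
contact_force: [-0.2, -0.0, -0.7]
gripper_width: -0.002
grasp_force: 0.0
t: 6.5
eef_pos: [0.5261, 0.2192, 0.0596]
tool_rot: [-0.0, 0.151, 0.989, 0.0]
contact_force: [-0.7, 0.3, 3.0]
gripper_width: -0.003
grasp_force: 1.4
```

```bash
python3 -m inch '[[0,0,0.001,0],[0,0,0.001,0],[0,0,0,0]]'
```

```text
t: 6.8
eef_pos: [0.5261, 0.2193, 0.0575]
tool_rot: [-0.0, 0.151, 0.989, 0.0]
contact_force: [-1.6, 0.6, 3.0]
gripper_width: 0.003
grasp_force: 1.4
```

```bash
python3 -m inch '[[0,0,0.001,0],[0,0,0.001,0],[0,0,0,0]]'; python3 -m inch '[[0,0,0.001,0],[0,0,0.001,0],[0,0,0,0]]'
```

```text
t: 7.1
eef_pos: [0.5263, 0.2187, 0.0551]
tool_rot: [0.0, 0.151, 0.989, -0.0]
contact_force: [-0.9, -0.5, -0.1]
gripper_width: 0.0
grasp_force: 0.0
t: 7.4
eef_pos: [0.5263, 0.2189, 0.0534]
tool_rot: [-0.0, 0.151, 0.989, -0.0]
contact_force: [0.1, -0.8, 0.3]
gripper_width: 0.0
grasp_force: 0.0
```

```bash
python3 -m inch '[[0,0,0.001,0],[0,0,0.001,0],[0,0,0,0]]'
```

```text
t: 7.7
eef_pos: [0.5264, 0.219, 0.0531]
tool_rot: [-0.0, 0.151, 0.989, 0.0]
contact_force: [-5.1, -2.1, 16.8]
gripper_width: -0.002
grasp_force: 8.3
```

```bash
python3 -m inch '[[0,0,-0.015,0],[0,0,-0.015,0],[-0.018,0.023,0,0],[-0.018,0.023,0,0],[-0.016,0.023,0,0],[0,0,0,0],[0,0,0.01,0],[0,0,0.005,0],[0,0,0,0]]'
```

```text
t: 8.6
eef_pos: [0.5949, 0.2682, 0.0653]
tool_rot: [-0.001, 0.151, 0.989, -0.001]
contact_force: [0.1, -0.3, 0.0]
gripper_width: -0.001
grasp_force: 0.0
```

```bash
python3 -m inch '[[0,0,0.002,0],[0,0,0.002,0],[0,0,0.002,0],[0,0,0.001,0],[0,0,0,0]]'; python3 -m inch '[[0,0,0.002,0],[0,0,0.002,0],[0,0,0.001,0],[0,0,0,0]]'; python3 -m inch '[[0,0,0.001,0],[0,0,0,0]]'
```

```text
t: 9.1
eef_pos: [0.5966, 0.2695, 0.0597]
tool_rot: [0.0, 0.151, 0.989, 0.0]
contact_force: [0.0, -0.2, 2.4]
gripper_width: 0.001
grasp_force: 0.8
t: 9.5
eef_pos: [0.5961, 0.2692, 0.054]
tool_rot: [-0.0, 0.151, 0.989, -0.0]
contact_force: [-0.3, 0.5, 0.1]
gripper_width: -0.0
grasp_force: 0.0
t: 9.7
eef_pos: [0.5965, 0.2692, 0.0534]
tool_rot: [-0.0, 0.151, 0.989, -0.0]
contact_force: [-0.1, 0.5, 0.3]
gripper_width: 0.002
grasp_force: 0.0
```

```bash
python3 -m inch '[[0,0,0.0015,0],[0,0,0,0]]'; python3 -m inch '[[0,0,-0.015,0],[0,0,-0.015,0],[-0.016,-0.024,0,0],[-0.016,-0.024,0,0],[-0.016,-0.0245,0,0],[0,0,0,0],[0,0,0.01,0],[0,0,0.005,0],[0,0,0,0]]'
```

```text
t: 9.9
eef_pos: [0.5965, 0.2693, 0.0532]
tool_rot: [-0.0, 0.151, 0.989, 0.0]
contact_force: [-3.0, -0.9, 10.0]
gripper_width: -0.0
grasp_force: 5.3
t: 10.8
eef_pos: [0.6194, 0.1874, 0.0657]
tool_rot: [-0.001, 0.15, 0.989, -0.0]
contact_force: [-0.6, -0.1, 0.2]
gripper_width: 0.001
grasp_force: 0.0
```

```bash
python3 -m inch '[[0,0,0.002,0],[0,0,0.002,0],[0,0,0.002,0],[0,0,0.001,0],[0,0,0,0]]'; python3 -m inch '[[0,0,0.002,0],[0,0,0.002,0],[0,0,0.001,0],[0,0,0,0]]'; python3 -m inch '[[0,0,0.0015,0],[0,0,0.001,0],[0,0,0,0]]'
```

```text
t: 11.3
eef_pos: [0.6207, 0.1861, 0.0601]
tool_rot: [0.0, 0.151, 0.989, 0.0]
contact_force: [-0.2, 0.4, 1.2]
gripper_width: -0.0
grasp_force: 0.6
t: 11.7
eef_pos: [0.6203, 0.1857, 0.0546]
tool_rot: [-0.0, 0.151, 0.989, -0.0]
contact_force: [0.0, -0.6, 0.0]
gripper_width: -0.0
grasp_force: 0.0
t: 12.0
eef_pos: [0.6206, 0.1858, 0.0532]
tool_rot: [-0.0, 0.151, 0.989, 0.0]
contact_force: [-2.8, -0.9, 7.0]
gripper_width: 0.002
grasp_force: 3.9
```

```bash
python3 -m inch '[[0,0,-0.015,0],[0,0,-0.015,0],[0.018,-0.023,0,0],[0.018,-0.023,0,0],[0.016,-0.022,0,0],[0,0,0,0],[0,0,0.01,0],[0,0,0.005,0],[0,0,0,0]]'; python3 -m inch '[[0,0,0.002,0],[0,0,0.002,0],[0,0,0.002,0],[0,0,0.001,0],[0,0,0,0]]'; python3 -m inch '[[0,0,0.002,0],[0,0,0.002,0],[0,0,0.001,0],[0,0,0,0]]'; python3 -m inch '[[0,0,0.0015,0],[0,0,0.001,0],[0,0,0,0]]'
```

```text
t: 12.9
eef_pos: [0.5508, 0.1372, 0.0666]
tool_rot: [-0.0, 0.15, 0.989, -0.0]
contact_force: [0.1, -0.8, -0.7]
gripper_width: -0.002
grasp_force: 0.0
t: 13.4
eef_pos: [0.5508, 0.1365, 0.0604]
tool_rot: [-0.0, 0.151, 0.989, -0.0]
contact_force: [-0.5, 0.8, -0.0]
gripper_width: 0.0
grasp_force: 0.3
t: 13.8
eef_pos: [0.5506, 0.1366, 0.0553]
tool_rot: [-0.0, 0.151, 0.989, 0.0]
contact_force: [-0.1, 0.1, -0.4]
gripper_width: 0.002
grasp_force: 0.0
t: 14.1
eef_pos: [0.5508, 0.1367, 0.0533]
tool_rot: [-0.0, 0.151, 0.989, 0.0]
contact_force: [-0.9, 0.5, 4.1]
gripper_width: 0.003
grasp_force: 1.9
```

Lift and retreat, then look.

```bash
python3 -m inch '[[0,0,-0.02,0],[0,0,-0.03,0],[0,0,-0.03,0],[0,0,-0.03,0],[0.03,0,0,0],[0.03,0,0,0],[0.03,0,0,0],[0.03,0,0,0],[0,0,0,0],[0,0,0,0]]'; python3 - <<'E'
from station import bot
import cv2, numpy as np
s=bot.read_camera('scene')['color'][170:270,180:320,::-1]; t=bot.read_camera('top')['color'][170:310,200:400,::-1]
s=cv2.resize(s,(490,350),interpolation=2); t=cv2.resize(t,(310,217),interpolation=2); t=cv2.copyMakeBorder(t,0,133,0,0,0)
cv2.imwrite('pics/p4.png',np.hstack([s,t]))
E
```

```text
t: 15.1
eef_pos: [0.4361, 0.1726, 0.1632]
tool_rot: [0.0, 0.15, 0.989, 0.0]
contact_force: [0.0, -0.3, 0.5]
gripper_width: -0.001
grasp_force: 0.0
```

View pics/p4.png

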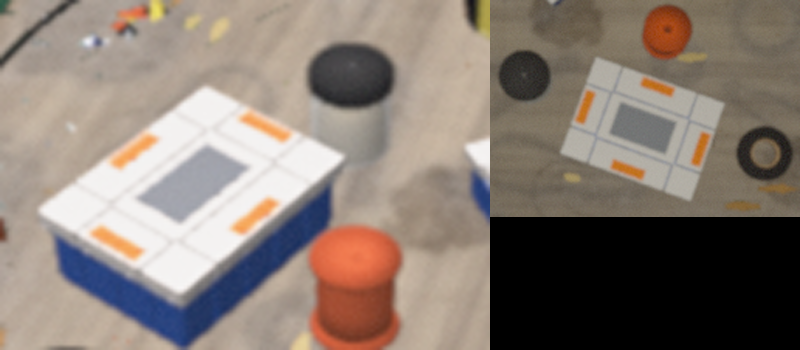

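The picture shows all four sections flush, with the lid outline straight. The box, jar, spool and tape roll haven't moved, and the arm is clear.

```bash
python3 -c "
from station import bot
print(bot.hand_in())"
```

```text
the job is handed in; nothing more can be done
None
```

I pressed all four rim sections shut and handed the job in; the last pictures show the lid flush and the box, jar, tape roll and spool where they were, but the hand-in returned no verdict.

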